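Put the spices and the sink things back where they belong

TASK

Sort the things standing loose along the front of the table back into their two homes: the two red-capped spice jars go on the raised back step of the dark wooden spice stand, one to a bay, with the shorter salt shaker in front of them in either bay of the low step, while the scouring cream goes in the bottle bay of the white sink caddy and the sink plug lies, ring up, in the caddy's drip dish. Set each thing down upright rather than dropping it, knock nothing over, leave the mug and the remote control where they are, and let go of everything at the end.

Things in the scene. Friction and masses are not known exactly. Their poses are not given: they have to be found in the camera images.
- spice_jar_a: Spice jar, clear plastic with a red cap with a dark patch on its top and a black-and-orange label; round, 45 mm across, 106 mm tall, the cap (45 mm across) fills the top 21 mm. Loose, about 110 g. Its origin is the centre of its underside, z up through the cap.
- spice_jar_b: Spice jar, clear plastic with a red cap whose top bears a pale pinkish seal, and a brown label, otherwise as spice_jar_a: 45 mm across, 106 mm tall, cap the top 21 mm. Loose, about 110 g. Its origin is the centre of its underside, z up through the cap.
- salt_shaker: Salt shaker, clear with white salt and a grey domed top; round, 44 mm across and 90 mm tall; the grey top narrows to about 34 mm across over its uppermost 16 mm. Loose, about 100 g. Its origin is the centre of its underside, z up through the cap.
- scouring_cream: Slim round bottle of scouring cream, white and teal with a teal cap; 38 mm across, 136 mm tall, the cap (37 mm across) fills the top 28 mm. Loose, about 150 g. Its origin is the centre of its underside, z up through the cap.
- sink_plug: Black rubber sink plug, a round disc 45 mm across at the rim and 17 mm high, with a thin wire pull ring standing in its middle to 34 mm. Loose, about 50 g. Grip it across the rim, about 10 mm above its underside. Origin at the centre of its underside, z up through the ring.
- spice_stand: Dark wooden two-step stand, 154 mm square, fixed, left or right, turned up to 13 deg. Origin: centre of underside; -x its low front (to the robot), +y left. Four bays, 68 mm inside, centres x = -37 (front step) or +37 (back step), y = -37 or +37 mm. Floor 8 mm (front), 35 (back). Rail tops: front 30, riser between steps 58, sides 34 front / 62 back, back board 74, dividers 28 / 55 mm.
- sink_caddy: White sink caddy, 100 (x) by 164 mm (y), fixed, left or right, turned up to 13 deg. Origin: centre of underside; -x front (to the robot), +y left. Bottle bay on its left, 58 mm square inside, centre x = 0, y = +48 mm, floor 8, wall tops 50 mm. Drip dish with steel bars on its right, 90 mm square, centre x = 0, y = -33 mm; bars' top 9 mm, lip 13 mm. A cloth rail stands out 16 mm on its left.
- mug: Blue mug, 85 mm across, 98 mm tall, with a handle; stands at the back left of the table. Bystander, loose. Origin at the centre of its underside (handle included).
- remote: Grey remote control, 179 x 45 x 19 mm, lying at the right edge of the table, its length away from the robot. Bystander, loose. Origin at the centre of its underside.
Things that resemble listed ones, but are neither listed nor needed, are in the scene too. What is shaped like the spice_jar_b but yellow is not meant.

How it is judged:
At the end, for the whole second after the job is handed in: Jars in bays of the back step, salt in a front bay, bottle in the bottle bay (each within 14 mm of the bay's centre per side, 6 mm of its floor); plug in the dish within 24 mm of its centre per side, 5 mm of the bars; all upright within 0.12 rad, at rest, let go (((x of spice_jar_a in the frame of spice_stand between 0.023 and 0.051 m and y of spice_jar_a in the frame of spice_stand between -0.051 and -0.023 m and z of spice_jar_a in the frame of spice_stand between 0.029 and 0.041 m) or (x of spice_jar_a in the frame of spice_stand between 0.023 and 0.051 m and y of spice_jar_a in the frame of spice_stand between 0.023 and 0.051 m and z of spice_jar_a in the frame of spice_stand between 0.029 and 0.041 m)) and angle between each of spice_jar_a, spice_jar_b, salt_shaker, scouring_cream, sink_plug's own z axis and vertical below 0.12 rad and linear speed of each of spice_jar_a, spice_jar_b, salt_shaker, scouring_cream, sink_plug below 0.02 m/s and angular speed of each of spice_jar_a, spice_jar_b, salt_shaker, scouring_cream, sink_plug below 0.2 rad/s and contact force between the fingers and spice_jar_a below 0.05 N and ((x of spice_jar_b in the frame of spice_stand between 0.023 and 0.051 m and y of spice_jar_b in the frame of spice_stand between -0.051 and -0.023 m and z of spice_jar_b in the frame of spice_stand between 0.029 and 0.041 m) or (x of spice_jar_b in the frame of spice_stand between 0.023 and 0.051 m and y of spice_jar_b in the frame of spice_stand between 0.023 and 0.051 m and z of spice_jar_b in the frame of spice_stand between 0.029 and 0.041 m)) and contact force between the fingers and spice_jar_b below 0.05 N and ((x of salt_shaker in the frame of spice_stand between -0.051 and -0.023 m and y of salt_shaker in the frame of spice_stand between -0.051 and -0.023 m and z of salt_shaker in the frame of spice_stand between 0.002 and 0.014 m) or (x of salt_shaker in the frame of spice_stand between -0.051 and -0.023 m and y of salt_shaker in the frame of spice_stand between 0.023 and 0.051 m and z of salt_shaker in the frame of spice_stand between 0.002 and 0.014 m)) and contact force between the fingers and salt_shaker below 0.05 N and x of scouring_cream in the frame of sink_caddy between -0.014 and 0.014 m and y of scouring_cream in the frame of sink_caddy between 0.034 and 0.062 m and z of scouring_cream in the frame of sink_caddy between 0.002 and 0.014 m and contact force between the fingers and scouring_cream below 0.05 N and x of sink_plug in the frame of sink_caddy between -0.024 and 0.024 m and y of sink_plug in the frame of sink_caddy between -0.057 and -0.009 m and z of sink_plug in the frame of sink_caddy between 0.004 and 0.014 m and contact force between the fingers and sink_plug below 0.05 N); the robot touches nothing.
It fails at once if a jar, the shaker or the bottle is knocked over (tilts more than 0.8 rad) (angle between any of spice_jar_a, spice_jar_b, salt_shaker, scouring_cream's own z axis and vertical above 0.8 rad).
It fails at once if one of the five is dropped or flung (faster than 0.9 m/s while not held) ((linear speed of spice_jar_a above 0.9 m/s and contact force between the fingers and spice_jar_a below 0.05 N) or (linear speed of spice_jar_b above 0.9 m/s and contact force between the fingers and spice_jar_b below 0.05 N) or (linear speed of salt_shaker above 0.9 m/s and contact force between the fingers and salt_shaker below 0.05 N) or (linear speed of scouring_cream above 0.9 m/s and contact force between the fingers and scouring_cream below 0.05 N) or (linear speed of sink_plug above 0.9 m/s and contact force between the fingers and sink_plug below 0.05 N)).
It fails at once if the mug or the remote control is pushed more than 30 mm (distance of any of mug, remote from where it was at the start of the episode above 0.03 m).
It also fails if it takes over 144 s, if anything falls off the work surface, if the arm or the gripper's body presses on something with over 40 N, if the wrist force passes 120 N, or if a joint passes its speed limit or range.

ROBOT

A 6-joint arm with a two-finger parallel gripper is mounted at the origin on a cart in front of the work surface, level with it; the furniture and walls round the work are solid. World frame = base frame: x ahead of the robot, y to its left, z up, the work surface at z = 0. Lengths are in m, angles in rad, forces in N, time in s.
With the tool pointing down it reaches from about 0.35 to 0.975 m from the base axis. Payload 7.1 kg.
Tool frame: the origin (TCP) lies midway between the tips of the shut fingers; the grasp point (between the pads) lies 19 mm behind it; z points along the fingers, y is the line along which they close (so a half turn about z gives the same grasp; the last joint's range is limited). The gripper opens to 88 mm and grips with 3 to 60 N. Pads are 20 mm wide; open, the fingers measure 115 mm over their backs; the gripper's body (75 mm by 178 mm) begins 61 mm behind the grasp point.
Start: joints at [1.24, 0.423, 1.63, -0, 1.089, -0.019], TCP at [0.192, 0.595, 0.223] pointing down, gripper open.
Joint ranges: [-3, 3], [-0.9, 2.11], [0.09, 2.58], [-1.31, 4.45], [0.11, 2.69], [-2.54, 2.54]. Speed limits (rad/s): [2.39, 2.39, 3.01, 3.14, 3.14, 3.14].

INTERFACE

Orientations are given as a unit quaternion [w, x, y, z].
In Python, from station import move_pose, movel, movej, command_gripper, wait, inverse_kinematics, read_camera, camera_info, MotionError, job_done, get_time, get_joint_pos, get_qvel, get_effort, get_tcp_pos, get_ee_rot, get_ft_force, get_ft_torque, get_grip_width, get_finger_force gives the robot as it stands. Calls block until the motion is done:
- move_pose(position, orientation): joint-space move of the TCP to a pose.
- movel(position, frame=None, v=0.15, until_force=None): straight line of the TCP; frame=None keeps the orientation; v is the mean speed in m/s. With until_force (N) it stops when the force on the tool has changed by that much, and returns True; else False.
- movej(angles): joint-space move.
- command_gripper(opening): opening from 0.0 (shut) to 1.0 (fully open); the grip force is fixed at half the most; returns when the fingers have stopped.
- wait(seconds).
- inverse_kinematics(position, orientation): joint angles nearest the present ones, or None.
- read_camera(name): name is "side" or "top" or "wrist"; returns the picture (480x640x3 uint8, red, green, blue); there is no depth.
- camera_info(name): a dict with "intrinsics" (3x3 intrinsics, pixels), "T" (4x4, takes a point from camera to world coordinates); the wrist camera has in their place "tool_from_camera" (4x4, takes a point from camera to tool coordinates, whose origin is the TCP and whose axes are the flange's). Camera axes: x right, y up, looking along -z (the intrinsics and any distortion apply to the point x, -y, -z); pixel columns grow to the right and rows downward; lengths in m; the calibration is good to about 2 mm. The wrist camera is an equidistant fisheye: a pixel r from the principal point sees the ray r / f radians off the axis. A picture is of the moment at which its call begins: read the wrist's pose just before it. camera_info takes no time and is no camera call.
A pose or a line that the arm cannot do raises MotionError and nothing moves.
- job_done(): hands the job in; it is judged then, once.
Readings, each from a call of its own:
- get_time(): time.
- get_joint_pos(): joint angles.
- get_qvel(): joint speeds.
- get_effort(): joint torques, N m.
- get_tcp_pos(): TCP position.
- get_ee_rot(): TCP orientation.
- get_ft_force(): force on the tool from outside, world axes, zero at the start.
- get_ft_torque(): the same for the moment, N m.
- get_grip_width(): opening from 0.0 (shut) to 1.0 (fully open).
- get_finger_force(): force on a finger pad.
Only numpy, scipy, OpenCV 4.12 (cv2) and the standard library are available. Lean on these libraries where they do the work, as an engineer would, in place of code of your own. Each camera call takes 0.05 s, during which the arm holds its last target. There are 200 camera calls.

## Working session

There is one attempt and no reset: what is moved stays moved. The work goes in short steps, each a Python script; the robot and the scene stay as the last script left them, time stands still between calls to the robot, and variables do not carry over. Pictures are saved under pics/ and viewed, at most 14 in all, crops included, and the job is handed in when it is done.

```bash
mkdir -p pics; ls
python3 - <<'E'
from station import *
import cv2,numpy as np
np.set_printoptions(precision=4,suppress=True)
for n in ["top","side"]:
    cv2.imwrite(f"pics/{n}0.png",read_camera(n)[:,:,::-1]); print(n,camera_info(n))
print(camera_info("wrist"),get_time(),get_ee_rot(),get_tcp_pos())
E
```

```text
pics
top {'intrinsics': array([[576.9654,   0.    , 318.9516],
       [  0.    , 576.9654, 245.7851],
       [  0.    ,   0.    ,   1.    ]]), 'T': array([[ 0.0039,  0.9946, -0.1036,  0.4185],
       [-1.    ,  0.0046,  0.0072,  0.0161],
       [ 0.0077,  0.1036,  0.9946,  1.1814],
       [ 0.    ,  0.    ,  0.    ,  1.    ]])}
side {'intrinsics': array([[484.8165,   0.    , 317.5688],
       [  0.    , 484.8165, 232.7354],
       [  0.    ,   0.    ,   1.    ]]), 'T': array([[ 0.8675,  0.2784, -0.4123,  0.1567],
       [-0.4974,  0.5033, -0.7066, -0.6522],
       [ 0.0108,  0.8181,  0.575 ,  0.5975],
       [ 0.    ,  0.    ,  0.    ,  1.    ]])}
{'intrinsics': array([[371.6483,   0.    , 323.8963],
       [  0.    , 371.6483, 232.3125],
       [  0.    ,   0.    ,   1.    ]]), 'tool_from_camera': array([[ 0.0002,  0.9583,  0.2858,  0.0778],
       [ 1.    , -0.0005,  0.0009,  0.0003],
       [ 0.001 ,  0.2858, -0.9583, -0.1626],
       [ 0.    ,  0.    ,  0.    ,  1.    ]])} 0.1 [-0.0001  0.1553  0.9879 -0.0007] [0.1916 0.5944 0.222 ]
```

View pics/top0.png

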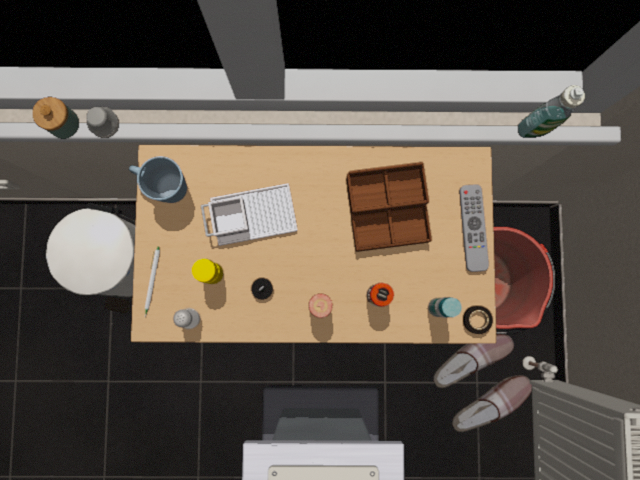

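View pics/side0.png

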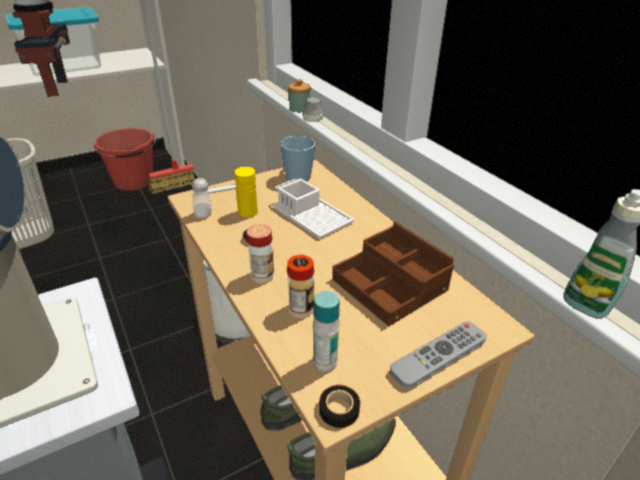

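The top view shows, left to right: salt (185,319), the yellow decoy (206,270), the plug (262,289), jar b (320,306), jar a (381,295) and the cream (446,307). The caddy is around (252,215), the stand around (390,206), and a loose black ring at (478,320). The side view shows the same layout. Next I'll enlarge both to read exact points.

Run:
```python
import cv2,numpy as np
def crop(im,x,y,w,h,s):
    c=cv2.resize(im[y:y+h,x:x+w],None,fx=s,fy=s,interpolation=cv2.INTER_CUBIC)
    for u in range((x+9)//10*10,x+w,10):
        X=int((u-x+.5)*s); cv2.line(c,(X,0),(X,4 if u%50 else 14),(255,255,0),1); 
        if u%20==0: cv2.putText(c,str(u),(X-9,22),0,.32,(255,255,0),1)
    for v in range((y+9)//10*10,y+h,10):
        Y=int((v-y+.5)*s); cv2.line(c,(0,Y),(6,Y),(255,255,0),1)
        if v%20==0: cv2.putText(c,str(v),(8,Y+4),0,.32,(255,255,0),1)
    return c
t=cv2.imread("pics/top0.png"); s=cv2.imread("pics/side0.png")
a=np.hstack([crop(t,202,165,100,100,4),crop(t,340,160,100,100,4)])
b=crop(t,170,255,330,80,2.42)[:190]; b=cv2.copyMakeBorder(b,0,0,0,max(0,800-b.shape[1]),0)[:,:800]
cv2.imwrite("pics/topz.png",np.vstack([a,b]))
a=np.hstack([crop(s,265,165,100,85,4),crop(s,325,220,133,110,3)[:340,:399]]) 
b=np.hstack([crop(s,185,160,90,90,2.8)[:252],crop(s,235,220,120,160,1.6)[:252]])
c=crop(s,235,215,115,85,3.5)
c=np.hstack([c[:252],crop(s,185,160,100,100,2.5)[:, :250][:250] if 0 else crop(s,185,165,90,84,3)[:252], crop(s,305,285,45,63,4)[:252]])
w=max(a.shape[1],c.shape[1]); p=lambda i:cv2.copyMakeBorder(i,0,0,0,800-min(800,i.shape[1]),cv2.BORDER_CONSTANT)
m=np.vstack([p(a[:,:800] if a.shape[0] else a),p(c[:,:800])]); print(m.shape); cv2.imwrite("pics/sidez.png",m[:600])
```

```text
Traceback (most recent call last):
ValueError: all the input array dimensions except for the concatenation axis must match exactly, but along dimension 0, the array at index 0 has size 340 and the array at index 1 has size 330
```

```bash
cat > crop.py <<'E'
import cv2
def crop(im,x,y,w,h,s):
    c=cv2.resize(im[y:y+h,x:x+w],None,fx=s,fy=s,interpolation=cv2.INTER_CUBIC)
    for u in range((x+9)//10*10,x+w,10):
        X=int((u-x+.5)*s); cv2.line(c,(X,0),(X,6),(255,255,0),1)
        if u%20==0: cv2.putText(c,str(u),(X-9,18),0,.32,(255,255,0),1)
    for v in range((y+9)//10*10,y+h,10):
        Y=int((v-y+.5)*s); cv2.line(c,(0,Y),(6,Y),(255,255,0),1)
        if v%20==0: cv2.putText(c,str(v),(8,Y+4),0,.32,(255,255,0),1)
    return c
E
python3 -c "
import cv2
from crop import crop
s=cv2.imread('pics/side0.png'); cv2.imwrite('pics/sidez.png',crop(s,187,135,275,245,2.4))"; ls pics
```

```text
side0.png
sidez.png
top0.png
topz.png
```

View pics/topz.png

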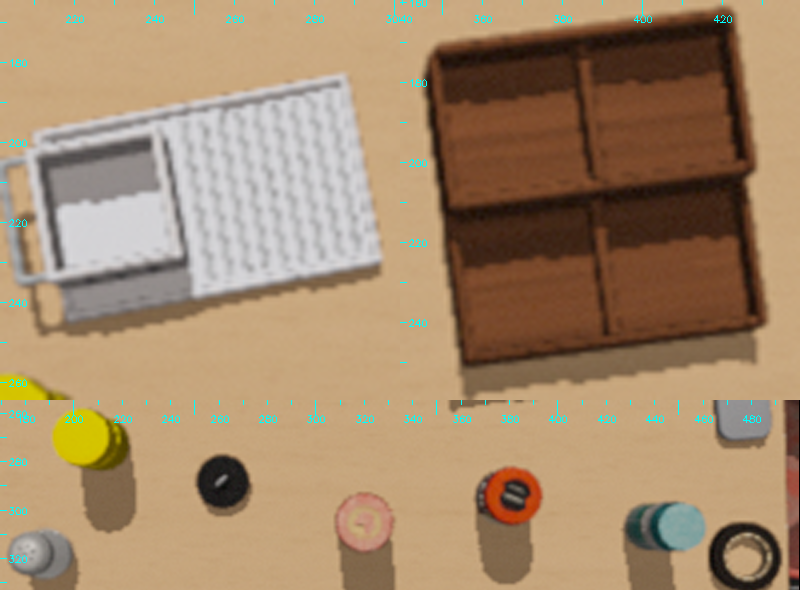

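View pics/sidez.png

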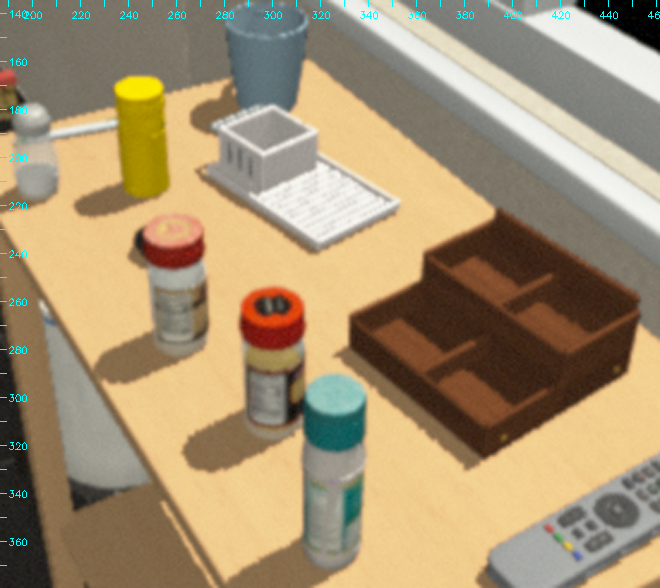

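```bash
cat > tri.py <<'E'
from station import *
import numpy as np
from scipy.optimize import least_squares
np.set_printoptions(precision=4,suppress=True)
C={n:camera_info(n) for n in("top","side")}
def proj(n,P):
    T=C[n]["T"];p=(np.atleast_2d(P)-T[:3,3])@T[:3,:3]; p=p*[1,-1,-1]; q=p@C[n]["intrinsics"].T
    return q[:,:2]/q[:,2:]
def tri(u,v):
    return least_squares(lambda P:np.r_[proj("top",P)[0]-u,proj("side",P)[0]-v],[.5,0,.1])
def onz(n,u,z):
    T=C[n]["T"];K=C[n]["intrinsics"];d=np.linalg.solve(K,[*u,1])*[1,-1,-1];d=T[:3,:3]@d
    return T[:3,3]+d*(z-T[2,3])/d[2]
E
python3 - <<'E'
from tri import *
for n,u,v,z in [("jarb",(319.9,304.5),(259,229.9),.106),("jara",(381.1,293.8),(300.3,260.8),.106),("cream",(450.5,306.6),(326.5,298.7),.136),("salt",(182.7,317.3),(199.8,179.5),.09)]:
    r=tri(u,v);print(n,r.x,"res",r.fun,"onz",onz("top",u,z)[:2],onz("side",v,z)[:2])
print("plug",onz("top",(261.2,288.4),.017))
def fit(obs,x0):
    def f(p):
        c,s=np.cos(p[3]),np.sin(p[3]);R=np.array([[c,-s,0],[s,c,0],[0,0,1]])
        return np.concatenate([proj(n,R@np.array(P)/1+[p[0],p[1],p[2]])[0]-u for n,P,u in obs])
    r=least_squares(f,x0);return r
h=.077
st=[("top",(h,h,.074),(347,172)),("top",(h,-h,.074),(422.7,162.5)),("top",(-h,h,.032),(355.7,250)),("top",(-h,-h,.032),(430.2,240)),
("side",(-h,h,.032),(332.3,266.6)),("side",(-h,-h,.032),(388.6,313.7)),("side",(h,h,.074),(394,222)),("side",(h,-h,.074),(452.3,258.7))]
r=fit(st,[.65,-.1,0,0]);print("stand",r.x,r.fun.reshape(-1,2))
w=.0335
ca=[("top",(.05,-.082,.013),(287.7,183.2)),("top",(-.05,-.082,.013),(296.5,230)),("top",(w,.082,.05),(209.7,202)),("top",(w,.0145,.05),(241.5,197)),("top",(-w,.0145,.05),(248.2,230)),("top",(-w,.082,.05),(214,234.5)),
("side",(-.05,-.082,.013),(319.8,237.4)),("side",(.05,-.082,.013),(352.3,219.1)),("side",(-w,.082,.05),(278.2,184.5)),("side",(-w,.0145,.05),(299.8,197)),("side",(w,.0145,.05),(318.6,187.8)),("side",(w,.082,.05),(299,179))]
r=fit(ca,[.6,.1,0,0]);print("caddy",r.x,r.fun.reshape(-1,2))
E
```

```text
jarb [0.4211 0.0061 0.1086] res [ 0.0085 -0.021  -0.0214  0.0017] onz [0.4211 0.0061] [0.4225 0.0096]
jara [ 0.4421 -0.1076  0.1098] res [ 0.2139 -0.4637 -0.4427  0.0442] onz [ 0.4413 -0.1076] [ 0.445  -0.1036]
cream [ 0.4187 -0.2295  0.1365] res [ 0.1455 -0.2935 -0.25    0.0281] onz [ 0.4182 -0.2294] [ 0.4193 -0.2292]
salt [0.3967 0.2625 0.0921] res [ 0.0717 -0.2236 -0.2653  0.0122] onz [0.3963 0.2631] [0.3982 0.266 ]
plug [0.4531 0.1235 0.017 ]
stand [ 0.6152 -0.13   -0.0003  0.1292] [[-1.315  -1.1375]
 [ 0.746  -1.1179]
 [-1.1705  0.6164]
 [ 0.315   1.1322]
 [-1.7618  0.2493]
 [ 0.3761  0.9312]
 [-1.2208 -1.4889]
 [ 2.5976  1.1647]]
caddy [0.6045 0.1406 0.0044 0.1922] [[ 1.2589 -0.3381]
 [ 1.4095  0.3782]
 [-1.6634  0.102 ]
 [ 0.2043 -1.1514]
 [-0.5792 -1.1805]
 [-0.237   0.6627]
 [-0.4747 -2.0089]
 [ 1.7002 -0.8199]
 [-1.0076  2.3218]
 [-3.7869  1.7694]
 [ 0.7982  1.0349]
 [ 1.3198 -1.3626]]
```

Every cap height triangulates to within 4 mm of the listed size, and both fixtures fit to about 1–2 px, so I can move. The plug goes first, before the cream blocks the caddy, and I grip it fore-aft to clear its neighbours.

```bash
cat > job.py <<'E'
from tri import *
import cv2
ST=(.6152,-.130,.129); CA=(.6045,.1406,.190)
def place_xy(F,x,y):
    c,s=np.cos(F[2]),np.sin(F[2]); return F[0]+c*x-s*y, F[1]+s*x+c*y
def q(yaw): return [0,-np.sin(yaw/2),np.cos(yaw/2),0]
HI=.26
def pick(xy,g,yaw,hi=HI,opening=1.0):
    """g: TCP height at the grasp"""
    command_gripper(opening); move_pose([*xy,hi],q(yaw))
    movel([*xy,g+.03],v=.15); movel([*xy,g],v=.05); command_gripper(0)
    w,f=get_grip_width(),get_finger_force(); movel([*xy,hi],v=.15)
    print("picked: width mm",w*88,"after lift",get_grip_width()*88,"force",f,get_finger_force(),"t",get_time())
def place(xy,g,floor,yaw,opening=.62,hi=HI):
    move_pose([*xy,hi],q(yaw)); z=g+floor
    movel([*xy,z+.03],v=.12); hit=movel([*xy,z-.003],v=.025,until_force=5)
    p=get_tcp_pos(); print("down: hit",hit,"tcp",p,"expected z",z)
    command_gripper(opening); wait(.2); movel([p[0],p[1],hi],v=.15); print("t",get_time())
E
python3 - <<'E'
from job import *
print("bay", place_xy(CA,0,.048), onz("top",(228.35,215.9),.05)[:2]); print("stand",onz("top",(388.9,206.1),.053)[:2])
d=place_xy(CA,0,-.033); print("dish",d)
P=(.4531,.1235)
for yo in (np.pi/2,-np.pi/2):
    a=inverse_kinematics([*P,.003],q(yo+CA[2])); b=inverse_kinematics([*d,.02],q(yo+CA[2])); print(yo,a,b)
    if a is not None and b is not None:
        pick(P,.003,yo+CA[2]); place(d,.003,.009,yo+CA[2],opening=.62); break
cv2.imwrite("pics/top1.png",read_camera("top")[:,:,::-1])
E
```

```text
bay (np.float64(0.595434773041128), np.float64(0.18773620328562898)) [0.595  0.1875]
stand [ 0.6158 -0.1304]
dish (np.float64(0.6107323435342246), np.float64(0.10819386024113009))
1.5707963267948966 None None
-1.5707963267948966 [ 0.2408  0.5945  2.0694 -0.      0.4777  0.0508] [ 0.1561  0.6924  1.7312 -0.      0.718  -0.0339]
picked: width mm 41.81915449371794 after lift 41.63461571326437 force 30.00025265148017 29.999990843617148 t 7.35
down: hit True tcp [0.6106 0.1082 0.0121] expected z 0.012
t 13.5167
```

The plug was gripped at 41.8 mm and set down at the expected height. Salt next, then jar b.

Run:
```python
from job import *
y=ST[2]
def go(src,g,F,b,floor):
    dst=place_xy(F,*b)
    for p,h in ((src,g),(src,HI),(dst,HI),(dst,g+floor)): assert inverse_kinematics([*p,h],q(F[2])) is not None,(p,h)
    pick(src,g,F[2]); assert get_grip_width()*88>25; place(dst,g,floor,F[2])
go((.3965,.2628),.043,ST,(-.037,.037),.008)
go((.4211,.0063),.077,ST,(.037,.037),.035)
cv2.imwrite("pics/top2.png",read_camera("top")[:,:,::-1])
move_pose([.45,.3,.3],q(0))
a=read_camera("top")[:,:,::-1];s=read_camera("side")[:,:,::-1]
from crop import crop
cv2.imwrite("pics/chk2.png",np.hstack([crop(a,170,140,280,200,1.42),crop(s,187,135,275,245,1.45)[:284,:398]]))
```

```text
picked: width mm 37.36172793125791 after lift 37.05798585274854 force 28.995886317134136 28.73238048327039 t 19.9
down: hit True tcp [ 0.5736 -0.098   0.0511] expected z 0.051
t 26.3583
picked: width mm 44.03105092560385 after lift 43.815485167120315 force 29.98468098405283 29.9826025654329 t 31.8583
down: hit True tcp [ 0.6471 -0.0885  0.112 ] expected z 0.112
t 36.7917
```

View pics/chk2.png

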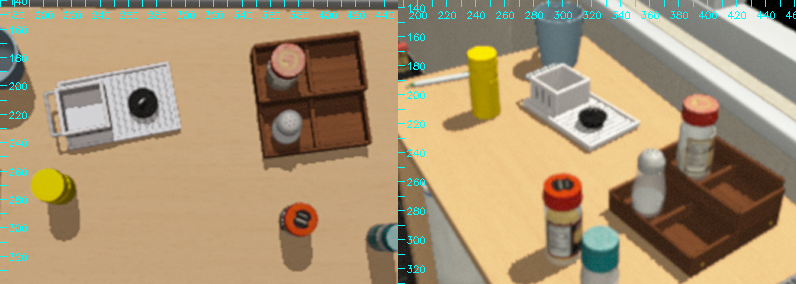

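Top and side views show the plug in the dish at top (270,212), salt upright in the front-left bay (372,224) and jar b upright in the back-left bay (372,182). Jar a and the cream come next. The salt gripped narrower than expected (37 mm), so I'll measure its final position.

Run:
```python
from job import *
def go(src,g,F,b,floor):
    dst=place_xy(F,*b)
    for p,h in ((src,g),(src,HI),(dst,HI),(dst,g+floor)): assert inverse_kinematics([*p,h],q(F[2])) is not None,(p,h)
    pick(src,g,F[2]); assert get_grip_width()*88>25; place(dst,g,floor,F[2])
go((.4417,-.1074),.077,ST,(.037,-.037),.035)
HI=.29
import job; 
def go2(src,g,F,b,floor):
    dst=place_xy(F,*b)
    for p,h in ((src,g),(src,HI),(dst,HI),(dst,g+floor)): assert inverse_kinematics([*p,h],q(F[2])) is not None,(p,h)
    pick(src,g,F[2],hi=HI); assert get_grip_width()*88>25; place(dst,g,floor,F[2],hi=HI)
go2((.4184,-.2294),.103,CA,(0,.048),.008)
move_pose([.40,.35,.3],q(0)); wait(.5)
a=read_camera("top")[:,:,::-1];s=read_camera("side")[:,:,::-1]
cv2.imwrite("pics/top3.png",a)
from crop import crop
z=np.hstack([crop(a,202,165,100,80,4),crop(a,340,155,100,80,4)])
z2=crop(s,187,135,275,245,1.14); z2=cv2.copyMakeBorder(z2,0,0,0,800-z2.shape[1],0)
cv2.imwrite("pics/chk3.png",np.vstack([z,z2])[:600])
```

```text
picked: width mm 43.97469961162721 after lift 43.814182221089666 force 30.000034868717194 29.999839067459106 t 44.8
down: hit True tcp [ 0.6565 -0.1621  0.112 ] expected z 0.112
t 49.6583
picked: width mm 36.922467388617 after lift 36.4051346115101 force 30.000100135803223 29.99974876642227 t 55.525
down: hit True tcp [0.5954 0.1877 0.1111] expected z 0.11099999999999999
t 61.7083
```

View pics/chk3.png

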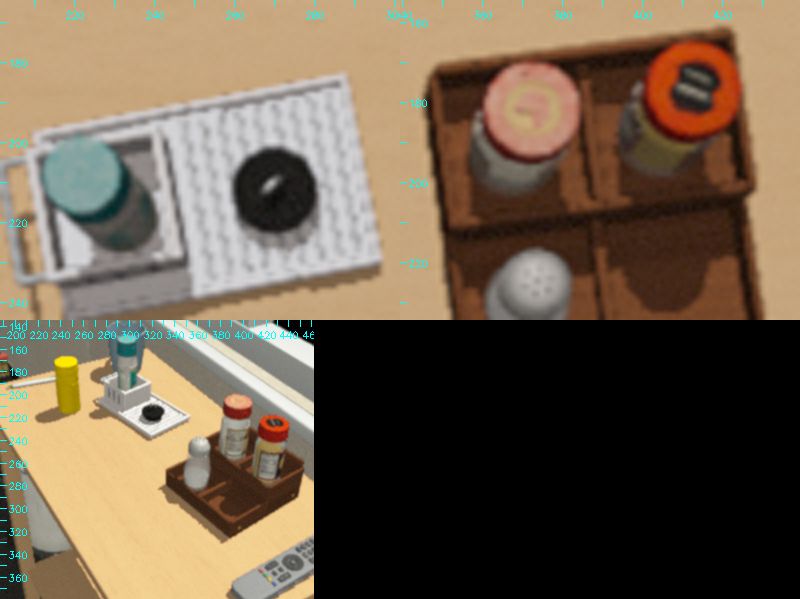

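The cream stands in the bottle bay (cap 223,209), the plug is in the dish (270,212), the jars are in the back bays (372,181 and 412,176), and salt is in front (373,226). Everything is upright. I'll check the offsets in numbers.

Run:
```python
from job import *
for n,u,z,F,b in [("jarb",(372.5,181.5),.141,ST,(.037,.037)),("jara",(412.5,176.2),.141,ST,(.037,-.037)),("salt",(373.3,225),.098,ST,(-.037,.037)),("cream",(223,209),.144,CA,(0,.048)),("plug",(270.2,212),.026,CA,(0,-.033))]:
    d=onz("top",u,z)[:2]-F[:2]; c,s=np.cos(F[2]),np.sin(F[2]); print(n,np.array([c*d[0]+s*d[1],-s*d[0]+c*d[1]])-b)
print(get_grip_width(),get_finger_force(),get_time(),get_tcp_pos())
```

```text
jarb [-0.0012 -0.0006]
jara [-0.0005 -0.0009]
salt [-0.0018  0.0037]
cream [-0.0033 -0.004 ]
plug [-0.0038 -0.0008]
0.6186270518300254 0.0 63.3083 [0.4001 0.3499 0.3   ]
```

All five are within 4 mm of their centres, and the gripper is open and clear.

```bash
python3 -c "
from station import *
print(job_done())"
```

```text
the job is handed in; nothing more can be done
None
```

Both spice jars, the salt shaker, the scouring cream and the sink plug are in their places, upright, released and within about 4 mm of each bay's centre by my top-view measurement; the job was handed in at about 63 s of robot time, with no verdict returned.

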